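Hang the check weight on the spring balance

TASK

Check the bench spring balance: pick up the larger of the two check weights (the one with the wider round base) by the upright grip on top and hang its wire eye in the dip of the balance's sprung hook. Do not drop it on: keep hold while you lower it, until the hook has sunk and carries most of the weight, but without pushing the hook near its bottom stop; then let go and wait until it hangs still. Leave the smaller weight standing where it is.

Things in the scene. Friction and masses are not known exactly. Their poses are not given: they have to be found in the camera images.
- large_weight: Check weight to hang, steel, 0.3 kg +-10 %: round base 54 mm across, 25 mm high; on it an upright wire eye in its y-z plane, then a grip block 16 mm along y, 12 along x, from z = 76 to 120 mm. Origin: centre of the underside, z up; upright, yaw within 0.5 rad at the start. Close on the grip along y, fingertips no lower than z = 84 mm to clear the wire.
- large_weight_eye (a point): Underside of the arch's peak inside the large weight's eye, on its axis, z = 75 mm: must rest in the hook's dip. Eye: pointed arch of 6 mm wire, opening 44 mm wide along y and from z = 25 mm (base's top) to 75 mm in the middle, about 60 near its sides. A hook enters it along the weight's x.
- small_weight: The other check weight, to be left alone: same eye and grip at the same heights, but its base is only 36 mm across. Origin: centre of the underside, z up. The two may have changed places.
- hook_seat (a point): Lowest point of the hook's dip, on top of its 6 mm wire; 150 mm above the bench unloaded, moves with the hook. x: from the free end along the arm to the column, away from the robot (yaw within 0.25 rad); z up. From the 12 mm long flat dip the wire rises to a free tip (reaching x = -20, top 12 mm above the seat) and to a level arm behind (x = 18 to 104, top 14 mm above).
- hook (a joint): How far the hook has dipped, m: 0 unloaded, grows downwards, bottom stop at 0.037. Spring of 150 N/m, lightly damped: the large weight takes it down 17 to 21 mm, the small one 9 mm; after a sudden load it bobs for about a second.
- balance: The fixed spring balance. Origin on the bench under the hook's seat, axes as the seat's. Base plate 15 mm high, x = -55 to 160, y = -55 to 55 mm; column 230 mm high with a scale plate, front at x = 117 mm. To hang: bring the eye along +x over the free tip, arch above the tip and base below the wire, then lower into the dip and on as the hook yields.

How it is judged (in metres and radians):
On the way:
1. the large weight, still held, has been lowered until the hook has sunk under it (dip over 8 mm) (value of joint hook above 0.008 m and contact force between the fingers and large_weight above 0.5 N and distance between large_weight_eye and hook_seat below 0.015 m), for 0.1 s.
At the end, for the whole second after the job is handed in: Large weight hangs by its eye in the hook's dip (eye within 12 mm of seat), tilt under 15 deg, still (0.03 m/s, 0.5 rad/s), carried by the hook (over 1.5 N), which has dipped 12 to 27 mm and is still (0.01 m/s); small weight upright (10 deg), within 30 mm of its place (distance between large_weight_eye and hook_seat below 0.012 m and value of joint hook between 0.012 and 0.027 m and velocity of joint hook between -0.01 and 0.01 m/s and contact force between large_weight and hook above 1.5 N and angle between large_weight's own z axis and vertical below 0.26 rad and linear speed of large_weight below 0.03 m/s and angular speed of large_weight below 0.5 rad/s and angle between small_weight's own z axis and vertical below 0.17 rad and distance of small_weight from where it was at the start of the episode below 0.03 m); the robot touches nothing.
It fails at once if the hook is driven down to within 3 mm of its bottom stop (dip over 34 mm) (value of joint hook above 0.034 m).
It fails at once if the small weight is moved by more than 30 mm (distance of small_weight from where it was at the start of the episode above 0.03 m).
It also fails if it takes over 40 s, if anything falls off the work surface, if the arm or the gripper's body presses on something with over 40 N, if the wrist force passes 120 N, or if a joint passes its speed limit or range.

ROBOT

A 6-joint arm with a two-finger parallel gripper is mounted at the origin on a cart in front of the work surface, level with it; the furniture and walls round the work are solid. World frame = base frame: x ahead of the robot, y to its left, z up, the work surface at z = 0. Lengths are in mm, angles in rad, forces in N, time in s.
With the tool pointing down it reaches from about 250 to 800 mm from the base axis. Payload 3.9 kg.
Tool frame: the origin (TCP) lies at the very end of the fingers, on their centre line; the grasp point (between the pads) lies 19 mm behind it (arm.grip_point_offset is the distance from the TCP to the grasp point, in mm); z points along the fingers, y is the line along which they close (so a half turn about z gives the same grasp; the last joint's range is limited). The gripper opens to 85 mm and grips with 20 to 120 N. Pads are 22 mm wide; open, the fingers measure 114 mm over their backs; the gripper's body (76 mm by 85 mm) begins 54 mm behind the grasp point. The pads swing forward as they close: fully open they stand 13 mm farther back than shut.
Start: joints at [1.288, 0.26, -0.138, 1.173, 0, 1.571], TCP at [146.494, 504.137, 231.304] pointing down, gripper open.
Joint ranges: [-2.78, 2.78], [-0.83, 1.72], [-1.28, 1.37], [-1.9, 2.12], [-1.57, 1.48], [-3.14, 3.14]. Speed limits (rad/s): [2.57, 2.57, 3.14, 3.14, 3.14, 3.14].

INTERFACE

Orientations are given as a rotation vector (axis times angle).
In Python, from workcell import get_state, snapshot, arm, recognise, place_of gives the robot as it stands. The module is installed in compiled form; this text tells all that it offers.
- The arm moves only by the tool send_rows, never from a script. Its argument "motion" is one flat list of numbers, 5 for each row, row after row: the gripper command: -1 is shut, 1 is fully open, values between are in proportion, then the shift along the tool's x, y, z in cm, then the turn about the tool's z in rad. In form: [grip, tx, ty, tz, turn, grip, tx, ty, tz, turn, ...]. A call has 1 to 5 rows; each row is the pose to reach, as a shift and turn from the pose commanded when the call began, along the tool's axes at that moment; what a row does not reach only later rows make up. A row lasts 1/10 s, in which the tool goes at most 50 mm and 8.59 degrees, less where a joint would pass 70% of its speed; a pose out of reach is approached as far as the arm can. A call with a gripper value outside its range is refused whole. The fingers move at their own pace and stop on an object; "grip_force" is the grip in N (left out, the last holds). Time passes only in rows, so rows that repeat a pose let the fingers close. It gives the time, the measured TCP pose, the force, the opening and the grip force at its end, in the units of the state.
- get_state(): the state, without advancing time (a new reading comes with each control period).
- snapshot(name): name is "scene" or "top" or "wrist"; returns a dict with "pixels" (420x560x3 uint8, blue, green, red), "fx", "fy", "cx", "cy" (pixels), "R" (3x3) and "t" (3): a world point X has camera coordinates R X + t; the wrist camera has in their place "hand_eye" (4x4, takes a point from camera to tool coordinates, whose origin is the TCP and whose axes are the flange's). Camera axes: x right, y down, z forward; pixel columns grow to the right and rows downward; lengths in mm; the calibration is good to about 2 mm. A picture is of the moment at which its call begins: read the wrist's pose just before it. There is no depth.
- arm.hand_in(): hands the job in; it is judged then, once.
Trained networks look in the newest picture that a camera, given by its name, has taken for a name from the list of things; names that differ only in an ending like _2 or _b are one class to them, and where a whole thing is asked for, a point or a joint stands for the part that bears it (a point fixed in the world has none). Each returns a list of dicts, best first, with "confidence" (0 to 1); they miss things now and then, are a little off and sometimes report something else, mostly with a low value. They report only what shows in the picture. A call takes as long as a camera call.
- recognise(camera, query): "bbox" ([centre column, centre row, width, height] in pixels, round what is visible of it).
- place_of(camera, query): "point" ([column, row] in pixels: a listed point, or the origin of a listed thing).
The state is a dict: "t": time; "joints": joint angles; "joint_velocities": joint speeds; "tau": joint torques, N m; "tcp_pos": TCP position; "eef_rot": TCP orientation; "contact_force": force on the tool from outside, world axes, zero at the start; "moment": the same for the moment, N m; "gripper_width": opening from 0.0 (shut) to 1.0 (fully open); "grasp_force": force on a finger pad.
Only numpy, scipy, OpenCV 4.12 (cv2) and the standard library are available. Lean on these libraries where they do the work, as an engineer would, in place of code of your own. Each camera call takes 0.05 s, during which the arm holds its last target. There are 200 camera calls.

## Working session

There is one attempt and no reset: what is moved stays moved. The work goes in short steps, Python scripts to look and compute and a tool call to move; the robot and the scene stay as the last step left them, time stands still between calls to the robot, and variables do not carry over. Pictures are saved under pics/ and viewed, at most 10 in all, crops included, and the job is handed in when it is done.

Besides the shell and the picture viewer there is one more tool, called as name(argument=value, ...), one argument or row to a line, values as JSON. send_rows: Moves the arm, as the interface text tells. Its arguments: {"type":"object","properties":{"motion":{"type":"array","items":{"type":"number"}},"grip_force":{"type":"number"}},"required":["motion"]}

```bash
mkdir -p pics
cat > h.py <<'E'
import numpy as np, cv2
from scipy.spatial.transform import Rotation as Ro
from workcell import get_state, snapshot, arm, recognise, place_of
def shot(name,save=None):
    s=get_state(); d=snapshot(name)
    if save: cv2.imwrite('pics/'+save,d['pixels'])
    if 'hand_eye' in d:
        H=np.array(d['hand_eye']); Rt=Ro.from_rotvec(s['eef_rot']).as_matrix()
        Rcw=Rt@H[:3,:3]; c=Rt@H[:3,3]+np.array(s['tcp_pos'])
    else:
        Rcw=np.array(d['R']).T; c=-Rcw@np.array(d['t'])
    K=(d['fx'],d['fy'],d['cx'],d['cy'])
    return K,Rcw,c
def ray(cam,p):
    K,R,c=cam
    v=R@np.array([(p[0]-K[2])/K[0],(p[1]-K[3])/K[1],1.]); return c,v/np.linalg.norm(v)
def onz(cam,p,z):
    c,v=ray(cam,p); return c+v*(z-c[2])/v[2]
def proj(cam,X):
    K,R,c=cam; q=R.T@(np.array(X)-c); return np.array([K[0]*q[0]/q[2]+K[2],K[1]*q[1]/q[2]+K[3]])
def tri(rs):
    A=np.zeros((3,3));b=np.zeros(3)
    for c,v in rs:
        P=np.eye(3)-np.outer(v,v);A+=P;b+=P@c
    X=np.linalg.solve(A,b); return X,[np.linalg.norm((np.eye(3)-np.outer(v,v))@(X-c)) for c,v in rs]
E
python3 - <<'E'
from h import *
np.set_printoptions(precision=1,suppress=True)
s=get_state(); print(s['tcp_pos'],s['eef_rot'],s['t'])
R={}
for n in['scene','top','wrist']:
    c=shot(n,n+'0.png'); print(n,c[2],c[0])
    for q in['large_weight','large_weight_eye','small_weight','hook_seat','balance']:
        r=place_of(n,q)[:2]; 
        for e in r: print(n,q,np.array(e['point']),round(e['confidence'],2))
        if r: R.setdefault(q,[]).append(ray(c,r[0]['point']))
    for q in['large_weight','small_weight']:
        print(q,[(np.array(e['bbox']),round(e['confidence'],2)) for e in recognise(n,q)[:2]])
for q in R:
    if len(R[q])>1: print(q,tri(R[q]))
a=cv2.imread('pics/scene0.png');b=cv2.imread('pics/top0.png')
cv2.imwrite('pics/st0.png',cv2.resize(np.vstack([a,b]),None,fx=.7,fy=.7))
E
```

```text
[146.3 503.5 230.5] [-0.4 -3.1  0. ] 0.0
scene [-31.8 220.6 684.7] (458.6316863221613, 458.6316863221613, 275.2241120812249, 211.61022185748638)
scene large_weight [368.7 222.9] 0.7
scene large_weight_eye [375.9 197.2] 0.93
scene small_weight [286.4 254.7] 0.89
scene small_weight [375.8 195.6] 0.49
scene hook_seat [163.7 241.4] 0.96
scene balance [175.8 295.5] 0.6
large_weight [(array([368.4, 205.1,  31.4,  52.6]), 0.95)]
small_weight [(array([289. , 237.1,  16. ,  56.5]), 0.6), (array([370.6, 205.3,  25.1,  50.4]), 0.38)]
top [ 407.3 -116.4  977.2] (392.0600114996179, 392.0600114996179, 275.0021974794297, 198.58677844937435)
top large_weight [352.6 210.3] 0.76
top large_weight [269.1 204.8] 0.52
top large_weight_eye [358.9 203.9] 0.73
top small_weight [272.7 203.4] 0.56
top hook_seat [164.7 184.6] 0.59
top balance [180.1 191.3] 0.83
large_weight [(array([357. , 207.3,  25.8,  23.3]), 0.83)]
small_weight [(array([272.5, 202.4,  17.7,  15.2]), 0.68)]
wrist [ 69.6 527.2 374.1] (344.881210935128, 344.881210935128, 280.16720091225943, 208.2721818793261)
large_weight []
small_weight []
large_weight (array([ 464.7, -339.4,    5. ]), [np.float64(0.23560671444144254), np.float64(0.23560671444142067)])
large_weight_eye (array([ 471.2, -344.7,   70.5]), [np.float64(6.831063374281066), np.float64(6.831063374281123)])
small_weight (array([ 485.2, -139.5,    4.6]), [np.float64(0.44394684630244613), np.float64(0.44394684630244086)])
hook_seat (array([515.5,  89.6, 145.9]), [np.float64(2.6003810893089323), np.float64(2.60038108930896)])
balance (array([518.1,  89.2,  -0.4]), [np.float64(1.3405750193128196), np.float64(1.3405750193127937)])
```

View picture.

View pics/st0.png

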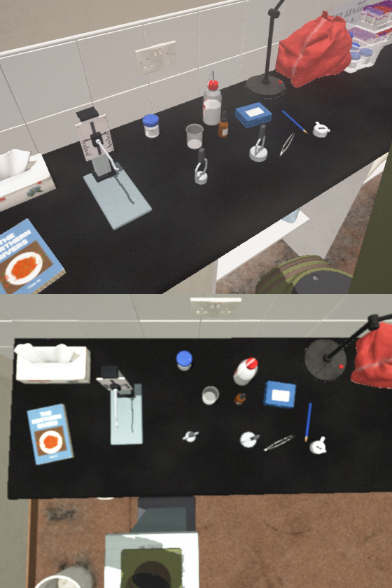

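```bash
cat >> h.py <<'E'
def go(target,yaw=None):
    """tool shift (cm) and turn to reach a world target; yaw = direction of tool y in world (mod pi)"""
    s=get_state(); R=Ro.from_rotvec(s['eef_rot']).as_matrix()
    d=R.T@(np.array(target)-s['tcp_pos'])/10
    cur=np.arctan2(R[1,1],R[0,1]); t=None
    if yaw is not None: t=-((yaw-cur+np.pi/2)%np.pi-np.pi/2)
    print('tcp',np.round(s['tcp_pos'],1),'t',s['t'],'j6',np.round(s['joints'],2),'yaw_y',round(cur,3),'F',np.round(s['contact_force'],2),'w',round(s['gripper_width'],3),'gf',s['grasp_force'],'\n shift',np.round(d,2),'turn',t)
    return d,t
E
python3 - <<'E'
from h import *
s=get_state(); print(np.round(Ro.from_rotvec(s['eef_rot']).as_matrix(),3))
go([410,-330,260],np.pi/2)
E
```

```text
[[-0.96   0.279 -0.   ]
 [ 0.279  0.96  -0.   ]
 [-0.    -0.    -1.   ]]
tcp [146.5 504.1 231.3] t 1.2 j6 [ 1.29  0.26 -0.14  1.17 -0.    1.57] yaw_y 1.288 F [-0.01  0.17  0.26] w 0.997 gf 0.0 
 shift [-48.58 -72.75  -2.87] turn -0.282746435095222
```

send_rows(
  motion=[1, -2.8, -4, -1, 0, 1, -5.6, -8, -2, 0, 1, -8.5, -12, -2.9, 0, 1, -11.3, -16, -2.9, 0, 1, -14.2, -20, -2.9, 0],
)

```text
t: 1.7
tcp_pos: [227.4, 271.0, 260.7]
eef_rot: [0.441, 3.109, 0.002]
contact_force: [2.1, 0.7, 1.0]
gripper_width: 0.999
grasp_force: 0.0
```

send_rows(
  motion=[1, -2.8, -4, 0, 0, 1, -5.6, -8, 0, 0, 1, -8.5, -12, 0, 0, 1, -11.3, -16, 0, 0, 1, -14.2, -20, 0, 0],
)

```text
t: 2.2
tcp_pos: [307.8, 39.0, 260.7]
eef_rot: [0.442, 3.109, 0.001]
contact_force: [0.7, 0.5, 1.0]
gripper_width: 0.996
grasp_force: 0.0
```

send_rows(
  motion=[1, -2.8, -4, 0, 0, 1, -5.6, -8, 0, 0, 1, -8.5, -12, 0, 0, 1, -11.3, -16, 0, 0, 1, -14.2, -20, 0, 0],
)

```text
t: 2.7
tcp_pos: [388.3, -193.2, 260.5]
eef_rot: [0.444, 3.109, 0.0]
contact_force: [1.3, 0.4, 0.3]
gripper_width: 1.0
grasp_force: 0.0
```

send_rows(
  motion=[1, -2.8, -4, 0, -0.14, 1, -5.6, -8, 0, -0.28, 1, -9, -12.4, 0, -0.28, 1, -9, -12.4, 0, -0.28],
)

```text
t: 3.1
tcp_pos: [441.8, -340.3, 259.0]
eef_rot: [0.011, 3.141, -0.003]
contact_force: [-0.4, 1.1, -0.4]
gripper_width: 0.999
grasp_force: 0.0
```

Run:
```python
from h import *
np.set_printoptions(precision=1,suppress=True)
go([465,-339,260],np.pi/2)
c=shot('wrist','w1.png'); print('cam',c[2],c[1][:,2])
for q in['large_weight','large_weight_eye']:
    for e in place_of('wrist',q)[:2]: print(q,np.array(e['point']),round(e['confidence'],2),onz(c,e['point'],0 if q=='large_weight' else 75))
```

```text
tcp [ 441.8 -340.3  259. ] t 3.1 j6 [-0.7  0.3 -0.   1.3 -0.  -0.7] yaw_y 1.564 F [-0.5  1.1 -0.4] w 0.999 gf 0.0 
 shift [-2.3  0.1 -0.1] turn -0.0068915404305454064
cam [ 361.6 -338.9  401.7] [ 0.3 -0.  -0.9]
large_weight [278.5 187.7] 0.79 [ 469.1 -342.     0. ]
large_weight_eye [277.3 208.8] 0.92 [ 470.8 -342.8   75. ]
```

View pics/w1.png

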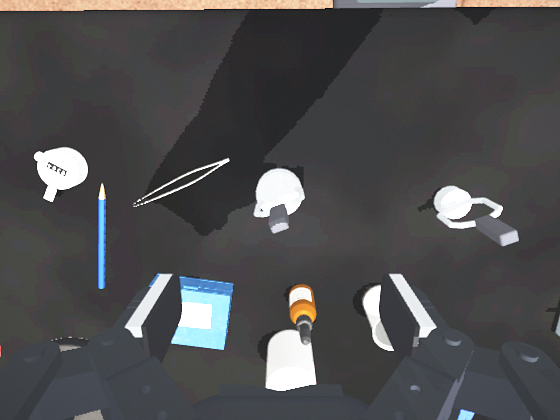

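```bash
cat >> h.py <<'E'
def draw(im,cam,x,y,yaw,s=1,off=(0,0),zb=0):
    c,n=np.cos(yaw),np.sin(yaw)
    def P(pts): return np.int32([(proj(cam,[x+c*a-n*b,y+n*a+c*b,zz+zb])-off)*s for a,b,zz in pts])
    t=np.linspace(0,2*np.pi,40)
    for zz in(0,25): cv2.polylines(im,[P([(27*np.cos(k),27*np.sin(k),zz) for k in t])],True,(0,0,255),1)
    cv2.polylines(im,[P([(0,25,25),(0,25,62),(0,0,78),(0,-25,62),(0,-25,25)])],False,(0,255,0),1)
    for zz in(76,120): cv2.polylines(im,[P([(6,8,zz),(-6,8,zz),(-6,-8,zz),(6,-8,zz)])],True,(255,255,0),1)
E
python3 - <<'E'
from h import *
c=shot('wrist','w2.png'); im=cv2.imread('pics/w2.png')
p=place_of('wrist','large_weight_eye')[0]['point']
x,y,_=onz(c,p,75); print(x,y)
o=np.array([235,155]); cr=cv2.resize(im[155:245,235:325],None,fx=4,fy=4,interpolation=cv2.INTER_CUBIC)
cr=cv2.convertScaleAbs(cr,alpha=1.2,beta=20)
L=[cr[:, :260]]
for yaw in(0.5,0.25,0,-0.25,-.5):
    k=cr.copy(); draw(k,c,469.5,-342,yaw,4,o); L.append(k[:, :260])
cv2.imwrite('pics/fit.png',cv2.resize(np.vstack([np.hstack(L[:3]),np.hstack(L[3:])]),(780*600//720,600)))
E
```

```text
Traceback (most recent call last):
IndexError: list index out of range
```

Run:
```python
from h import *
c=shot('wrist','w2.png'); im=cv2.imread('pics/w2.png')
o=np.array([235,155]); cr=cv2.resize(im[155:245,235:325],None,fx=4,fy=4,interpolation=cv2.INTER_CUBIC)
cr=cv2.convertScaleAbs(cr,alpha=1.2,beta=20)
L=[cr[:, :300]]
for yaw in(0.5,0.25,0,-0.25,-.5):
    k=cr.copy(); draw(k,c,469.5,-342,yaw,4,o); L.append(k[:, :300])
cv2.imwrite('pics/fit.png',cv2.resize(np.vstack([np.hstack(L[:3]),np.hstack(L[3:])]),(750,600)))
```

```text
(no output)
```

View pics/fit.png

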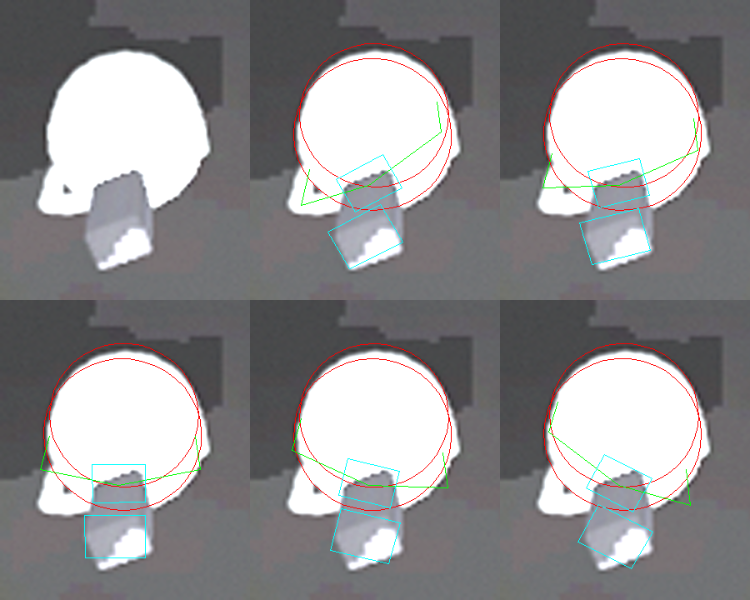

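send_rows(
  motion=[1, -2.95, 0, 2, -0.14, 1, -2.95, 0, 4, -0.28, 1, -2.95, 0, 5, -0.36, 1, -2.95, 0, 5, -0.36],
)

```text
t: 3.8
tcp_pos: [468.4, -333.0, 209.2]
eef_rot: [0.56, -3.089, -0.004]
contact_force: [-0.1, -0.1, 0.3]
gripper_width: 0.999
grasp_force: 0.0
```

Run:
```python
from h import *
go([471.3,-340.8,90],np.pi/2+.36)
c=shot('wrist','w3.png'); im=cv2.imread('pics/w3.png')
for q in['large_weight','large_weight_eye']:
    for e in place_of('wrist',q)[:2]: print(q,np.array(e['point']),round(e['confidence'],2),onz(c,e['point'],0 if q=='large_weight' else 75))
p=proj(c,[471,-341,60]);o=np.int32(p-75);print(p)
cr=cv2.resize(im[max(o[1],0):o[1]+150,o[0]:o[0]+150],None,fx=4,fy=4); o=np.array([o[0],max(o[1],0)])
draw(cr,c,471.3,-340.8,.36,4,o)
cv2.imwrite('pics/fit2.png',cr[:600])
```

```text
tcp [ 468.4 -333.   209.2] t 3.8 j6 [-0.62  0.36 -0.06  1.16  0.   -0.98] yaw_y 1.93 F [-0.14 -0.07  0.29] w 0.999 gf 0.0 
 shift [-0.02 -0.87 11.92] turn -0.0012446964470012034
large_weight [268.7 174. ] 0.58 [ 471.06721514 -343.37544594    0.        ]
large_weight_eye [267.9 193. ] 0.71 [ 470.01217182 -342.23799323   75.        ]
[269.35912649 189.85244876]
```

View pics/fit2.png

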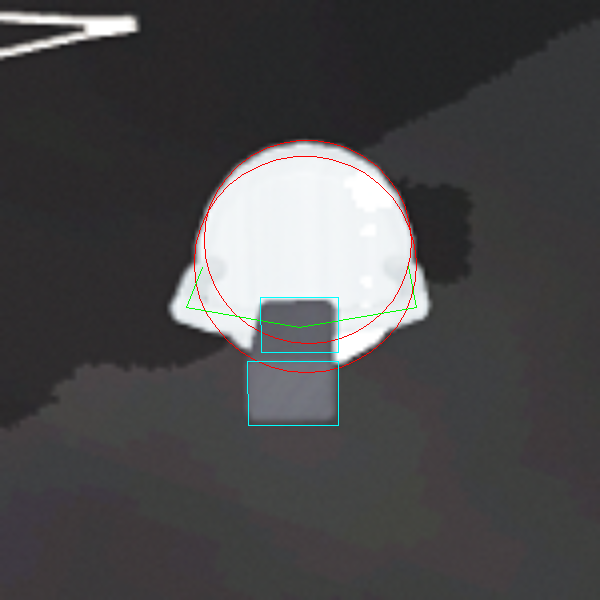

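send_rows(
  motion=[1, 0, -0.9, 3, 0, 1, 0, -0.9, 7, 0, 1, 0, -0.9, 10.5, 0, 1, 0, -0.9, 11.9, 0, 1, 0, -0.9, 11.9, 0],
)

```text
t: 4.45
tcp_pos: [471.3, -342.6, 89.8]
eef_rot: [0.556, -3.089, -0.004]
contact_force: [-0.2, 0.8, 0.5]
gripper_width: 1.004
grasp_force: 0.0
```

send_rows(
  motion=[-1, 0, 0, 0, 0, -1, 0, 0, 0, 0, -1, 0, 0, 0, 0, -1, 0, 0, 0, 0, -1, 0, 0, 0, 0],
  grip_force=60,
)

```text
t: 4.95
tcp_pos: [472.8, -343.2, 92.1]
eef_rot: [-0.558, 3.091, 0.001]
contact_force: [-1.5, 3.4, 3.9]
gripper_width: 0.172
grasp_force: 58.5
```

send_rows(
  motion=[-1, 0, 0, 0, 0, -1, 0, 0, 0, 0, -1, 0, 0, 0, 0],
)

```text
t: 5.25
tcp_pos: [472.7, -343.0, 92.1]
eef_rot: [-0.558, 3.091, 0.001]
contact_force: [-1.3, 2.5, 5.5]
gripper_width: 0.175
grasp_force: 58.6
```

send_rows(
  motion=[-1, 0, 0, -3, 0, -1, 0, 0, -8, 0, -1, 0, 0, -13, 0, -1, 0, 0, -18, 0, -1, 0, 0, -18.8, 0],
)

```text
t: 5.75
tcp_pos: [475.0, -345.5, 285.8]
eef_rot: [-0.557, 3.084, -0.013]
contact_force: [1.3, -0.3, -2.0]
gripper_width: 0.174
grasp_force: 59.4
```

```bash
cat >> h.py <<'E'
def drawb(im,cam,x,y,yaw,s=1,off=(0,0),dip=0):
    c,n=np.cos(yaw),np.sin(yaw)
    def P(pts): return np.int32([(proj(cam,[x+c*a-n*b,y+n*a+c*b,zz])-off)*s for a,b,zz in pts])
    cv2.polylines(im,[P([(-55,-55,15),(160,-55,15),(160,55,15),(-55,55,15)])],True,(0,0,255),1)
    z=147-dip
    cv2.polylines(im,[P([(-20,0,z+12),(-6,0,z),(6,0,z),(18,0,z+14),(104,0,z+14)])],False,(0,255,0),1)
E
python3 - <<'E'
from h import *
go([440,90,280],np.pi/2)
out=[]
for n in('top','scene'):
    c=shot(n,n+'1.png'); im=cv2.imread(f'pics/{n}1.png')
    r=place_of(n,'hook_seat'); b=place_of(n,'balance')
    print(n,[ (np.round(onz(c,e['point'],z),1),e['confidence']) for q,z in((r,150),(b,0)) for e in q[:1]])
    o=np.int32(proj(c,[540,90,60])-[65,75]); o=np.maximum(o,0)
    cr=cv2.resize(im[o[1]:o[1]+150,o[0]:o[0]+130],None,fx=3,fy=3,interpolation=cv2.INTER_CUBIC)
    k=cr.copy(); drawb(k,c,515.5,89.5,0.0,3,o); out.append(k)
cv2.imwrite('pics/bal.png',np.hstack(out))
E
```

```text
tcp [ 475.  -345.5  285.8] t 5.75 j6 [-0.63  0.35  0.13  1.34 -0.   -0.99] yaw_y 1.928 F [ 1.25 -0.35 -2.04] w 0.174 gf 59.37025845050812 
 shift [-11.94  42.03   0.25] turn 0.3570538344688441
top [(array([517.2,  85.9, 150. ]), 0.65), (array([515.1,  80.6,   0. ]), 0.67)]
scene [(array([503.3,  85.5, 150. ]), 0.62), (array([512.3,  86.8,   0. ]), 0.58)]
```

View pics/bal.png

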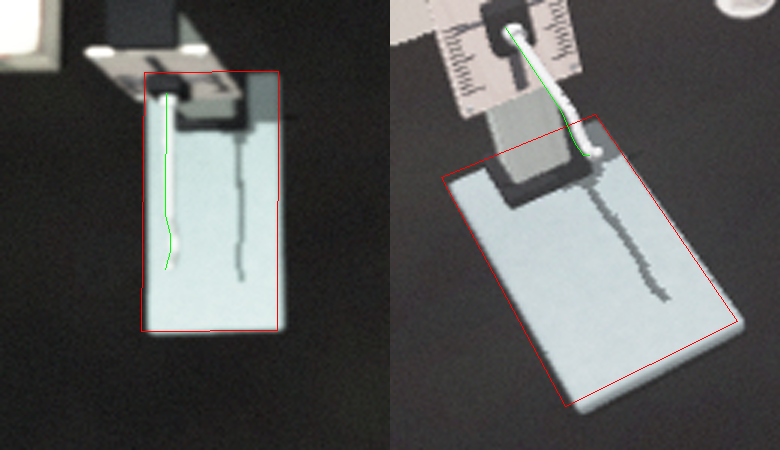

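send_rows(
  motion=[-1, -0.5, 3, 0, 0, -1, -1.1, 7, 0, 0, -1, -1.7, 11, 0, 0, -1, -2.3, 15, 0, 0, -1, -2.9, 19, 0, 0],
)

```text
t: 6.55
tcp_pos: [431.6, -153.7, 277.1]
eef_rot: [0.557, -3.088, -0.003]
contact_force: [0.9, 0.7, -2.6]
gripper_width: 0.176
grasp_force: 59.6
```

send_rows(
  motion=[-1, -0.6, 4, 0, 0.1, -1, -1.2, 8, 0, 0.2, -1, -1.8, 12, 0, 0.33, -1, -2.5, 16, 0, 0.33, -1, -2.5, 16.9, 0, 0.33],
)

```text
t: 7.05
tcp_pos: [395.3, 14.6, 277.5]
eef_rot: [0.05, -3.137, -0.003]
contact_force: [0.8, -0.1, -2.4]
gripper_width: 0.172
grasp_force: 59.8
```

```bash
cat > look.py <<'E'
from h import *
import sys
from scipy.optimize import least_squares
go([440,87,285],np.pi/2+.03)
cs={}
rays=[]
for n in('wrist','top','scene'):
    c=shot(n,f'{n}_{sys.argv[1]}.png'); cs[n]=c
    e=place_of(n,'hook_seat')[:1]
    if e: print(n,'seat px',np.round(e[0]['point'],1),round(e[0]['confidence'],2),'at z150',np.round(onz(c,e[0]['point'],150),1)); rays.append(ray(c,e[0]['point']))
print(tri(rays))
c=cs['wrist']; im=cv2.imread(f'pics/wrist_{sys.argv[1]}.png'); x,y,w=map(float,sys.argv[2:5])
drawb(im,c,x,y,w)
im2=cv2.imread(f'pics/top_{sys.argv[1]}.png'); o=np.int32(proj(cs['top'],[540,90,60])-[65,75]); o=np.maximum(o,0)
k=cv2.resize(im2[o[1]:o[1]+140,o[0]:o[0]+80],None,fx=3,fy=3,interpolation=cv2.INTER_CUBIC); drawb(k,cs['top'],x,y,w,3,o)
cv2.imwrite(f'pics/look_{sys.argv[1]}.png',np.hstack([im,k]))
E
python3 look.py a 513.5 86.5 0.03
```

```text
tcp [395.3  14.6 277.5] t 7.05 j6 [ 0.04  0.02 -0.3   1.25  0.    0.  ] yaw_y 1.603 F [ 0.77 -0.06 -2.35] w 0.172 gf 59.79158163070679 
 shift [-4.69  7.09 -0.76] turn 0.0018227040827643037
wrist seat px [347.9 326.8] 0.58 at z150 [518.2  82.8 150. ]
top seat px [164.5 185.7] 0.68 at z150 [513.9  91.3 150. ]
scene seat px [166.2 241.5] 0.73 at z150 [506.9  85.2 150. ]
(array([513.92702334,  86.00572161, 149.36462174]), [np.float64(5.165974793301009), np.float64(5.287703328687197), np.float64(4.784647549798709)])
```

View pics/look_a.png

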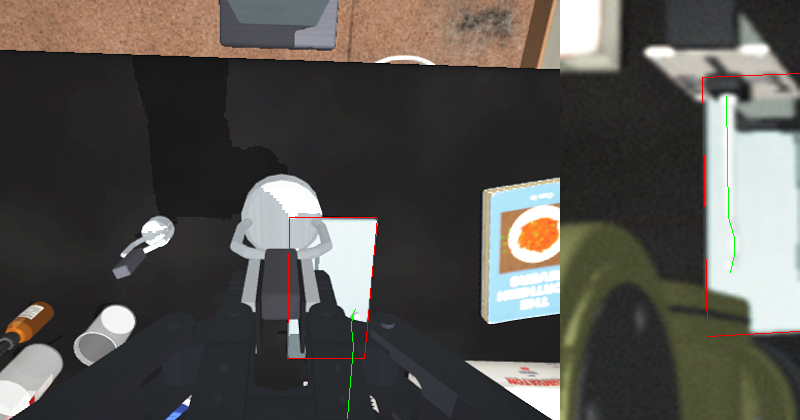

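send_rows(
  motion=[-1, -2, 2.3, 0, 0, -1, -4, 4.6, 1, 0, -1, -5.6, 6.9, 4, 0, -1, -5.6, 6.9, 7, 0, -1, -5.6, 6.9, 8.5, 0],
)

```text
t: 7.85
tcp_pos: [451.2, 81.2, 191.4]
eef_rot: [0.041, -3.137, 0.002]
contact_force: [-1.0, 0.0, -2.4]
gripper_width: 0.169
grasp_force: 59.9
```

send_rows(
  motion=[-1, 0, 0, 0, 0, -1, 0, 0, 0, 0],
)

```text
t: 8.05
tcp_pos: [452.2, 81.2, 194.4]
eef_rot: [0.04, -3.141, 0.0]
contact_force: [0.6, -0.1, -2.3]
gripper_width: 0.175
grasp_force: 59.9
```

Run:
```python
from h import *
go([514,86.5,192],np.pi/2+.03)
rs={}
for n in('scene','top','wrist'):
    c=shot(n,n+'_b.png')
    for q in('hook_seat','large_weight_eye','large_weight'):
        e=place_of(n,q)[:1]
        if e: print(n,q,np.round(e[0]['point'],1),round(e[0]['confidence'],2)); rs.setdefault(q,[]).append(ray(c,e[0]['point']))
    if n=='scene': 
        cs=c
for q in rs:
    if len(rs[q])>1: X,r=tri(rs[q]); print(q,np.round(X,1),np.round(r,1))
im=cv2.imread('pics/scene_b.png'); o=np.int32(proj(cs,[500,90,130])-[70,75]); o=np.maximum(o,0)
k=cv2.resize(im[o[1]:o[1]+150,o[0]:o[0]+150],None,fx=4,fy=4,interpolation=cv2.INTER_CUBIC)
drawb(k,cs,514,86.5,.03,4,o); t=get_state()['tcp_pos']; draw(k,cs,t[0],t[1],.03,4,o,zb=t[2]-92)
cv2.imwrite('pics/sb.png',k)
```

```text
tcp [452.2  81.2 194.4] t 8.05 j6 [ 0.18  0.17 -0.36  1.04 -0.    0.15] yaw_y 1.596 F [ 0.57 -0.08 -2.29] w 0.175 gf 59.860519766807556 
 shift [-6.19  0.37  0.24] turn -0.004557304457300404
scene large_weight_eye [182.  252.2] 0.97
scene large_weight [187.1 284.8] 0.66
top hook_seat [167.1 187.1] 0.89
top large_weight_eye [167.1 212.9] 0.67
top large_weight [173.3 215.3] 0.47
wrist hook_seat [282.3 330.3] 0.77
wrist large_weight_eye [279.8 255.5] 0.97
wrist large_weight [281.6 209.3] 0.93
large_weight_eye [454.8  80.8 168.3] [2.3 0.6 2.1]
large_weight [453.3  83.6  93.8] [2.3 1.7 0.6]
hook_seat [510.1  84.8 159.1] [1.2 1.2]
```

View pics/sb.png

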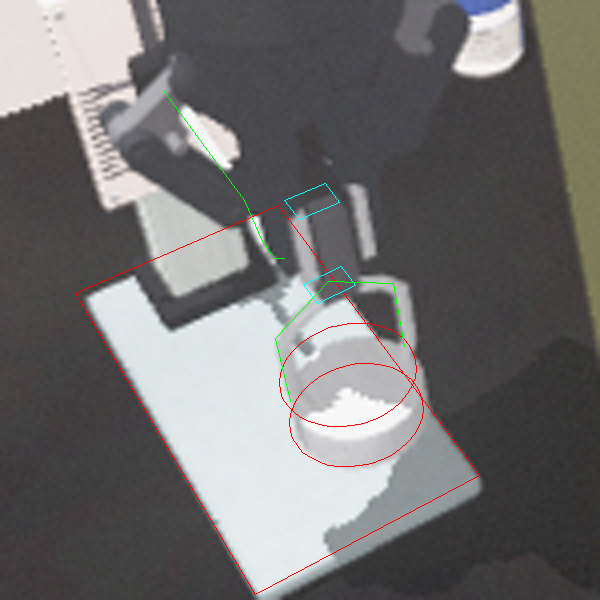

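send_rows(
  motion=[-1, -1.2, 0.1, 0, 0, -1, -2.6, 0.2, 0, 0, -1, -4, 0.3, 0, 0, -1, -5.4, 0.35, 0, 0, -1, -6.2, 0.35, 0, 0],
)

```text
t: 9.15
tcp_pos: [515.8, 87.6, 194.2]
eef_rot: [-0.043, 3.14, 0.0]
contact_force: [-0.9, 1.0, -3.1]
gripper_width: 0.172
grasp_force: 59.9
```

send_rows(
  motion=[-1, 0, 0, 0, 0, -1, 0, 0, 0, 0],
)

```text
t: 9.35
tcp_pos: [513.3, 87.2, 194.0]
eef_rot: [0.043, -3.14, 0.0]
contact_force: [0.1, 0.1, -3.5]
gripper_width: 0.17
grasp_force: 59.9
```

Run:
```python
from h import *
go([514,85,167],np.pi/2+.03)
rs={};out=[]
for n in('scene','top','wrist'):
    c=shot(n,n+'_c.png')
    for q in('hook_seat','large_weight_eye'):
        e=place_of(n,q)[:1]
        if e: print(n,q,np.round(e[0]['point'],1),round(e[0]['confidence'],2)); rs.setdefault(q,[]).append(ray(c,e[0]['point']))
    if n=='top': continue
    im=cv2.imread(f'pics/{n}_c.png'); o=np.maximum(np.int32(proj(c,[514,86,150])-[50,75]),0)
    o=np.minimum(o,[460,270])
    out.append(cv2.resize(im[o[1]:o[1]+150,o[0]:o[0]+100],None,fx=4,fy=4,interpolation=cv2.INTER_CUBIC))
for q in rs:
    if len(rs[q])>1: X,r=tri(rs[q]); print(q,np.round(X,1),np.round(r,1))
cv2.imwrite('pics/sc.png',np.hstack(out))
```

```text
tcp [513.3  87.2 194. ] t 9.35 j6 [ 0.17  0.27 -0.22  1.08  0.    0.14] yaw_y 1.598 F [ 0.11  0.1  -3.5 ] w 0.17 gf 59.9452006816864 
 shift [-0.06 -0.23  2.7 ] turn -0.0028708422517083054
scene hook_seat [166.6 240. ] 0.64
scene large_weight_eye [165.  227.5] 0.95
top large_weight_eye [160.7 184.6] 0.53
wrist hook_seat [278.1 243.7] 0.77
wrist large_weight_eye [277.  255.4] 0.79
hook_seat [518.9  84.2 142.9] [3.2 3.2]
large_weight_eye [509.6  86.4 181.3] [5.2 5.2 0.1]
```

View pics/sc.png

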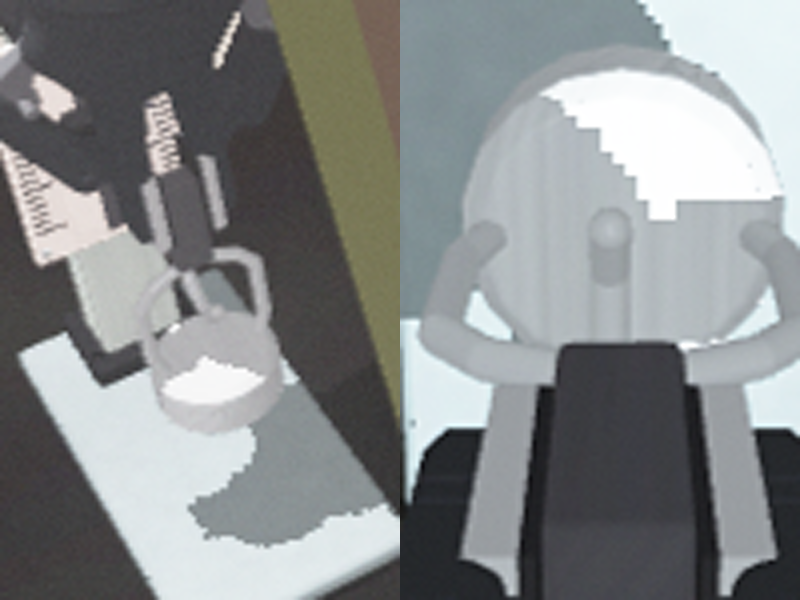

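Run:
```python
from h import *
c=shot('wrist','x.png'); o=np.minimum(np.maximum(np.int32(proj(c,[514,86,150])-[50,75]),0),[460,270])
p=o+np.array([208,228])/4; print(p, onz(c,p,159), proj(c,[494,85.5,159]))
```

```text
[278. 220.] [499.323178    86.48517222 159.        ] [276.45261207 210.79980966]
```

send_rows(
  motion=[-1, -0.35, -0.1, 0.8, 0, -1, -0.35, -0.1, 1.8, 0, -1, -0.35, -0.1, 2.4, 0, -1, -0.35, -0.1, 2.4, 0],
)

```text
t: 10.25
tcp_pos: [516.1, 86.2, 168.6]
eef_rot: [0.043, -3.138, 0.001]
contact_force: [-0.1, 1.2, -2.8]
gripper_width: 0.175
grasp_force: 59.9
```

send_rows(
  motion=[-1, 0, 0, 0.2, 0, -1, 0, 0, 0.4, 0, -1, 0, 0, 0.6, 0, -1, 0, 0, 0.8, 0, -1, 0, 0, 0.8, 0],
)

```text
t: 10.75
tcp_pos: [517.2, 86.4, 162.2]
eef_rot: [-0.043, 3.141, 0.0]
contact_force: [1.0, 0.2, -1.3]
gripper_width: 0.169
grasp_force: 60.0
```

Run:
```python
from h import *
go([516,86,150],np.pi/2+.03)
```

```text
tcp [517.2  86.4 162.2] t 10.75 j6 [ 0.17  0.3  -0.27  1.   -0.    0.14] yaw_y 1.598 F [ 1.05  0.23 -1.33] w 0.169 gf 60.0472891330719 
 shift [ 0.13 -0.04  1.22] turn -0.002828654883922921
```

send_rows(
  motion=[-1, 0, 0, 0.2, 0, -1, 0, 0, 0.4, 0, -1, 0, 0, 0.6, 0, -1, 0, 0, 0.8, 0, -1, 0, 0, 0.8, 0],
)

```text
t: 11.25
tcp_pos: [517.3, 86.4, 154.1]
eef_rot: [-0.043, 3.141, -0.0]
contact_force: [0.1, 0.1, -1.3]
gripper_width: 0.174
grasp_force: 60.2
```

send_rows(
  motion=[-1, 0, 0, 0.1, 0, -1, 0, 0, 0.2, 0, -1, 0, 0, 0.2, 0],
)

```text
t: 11.55
tcp_pos: [517.3, 86.4, 152.3]
eef_rot: [-0.043, 3.141, 0.0]
contact_force: [-0.3, 0.0, -1.1]
gripper_width: 0.175
grasp_force: 60.2
```

Run:
```python
from h import *
go([516,86,148],np.pi/2+.03)
out=[]
for n in('scene','wrist'):
    c=shot(n,n+'_d.png')
    print(n,[(q,np.round(e['point'],1)) for q in('hook_seat','large_weight_eye') for e in place_of(n,q)[:1]])
    im=cv2.imread(f'pics/{n}_d.png'); o=np.maximum(np.int32(proj(c,[514,86,140])-[50,75]),0)
    o=np.minimum(o,[460,270])
    out.append(cv2.resize(im[o[1]:o[1]+150,o[0]:o[0]+100],None,fx=4,fy=4,interpolation=cv2.INTER_CUBIC))
cv2.imwrite('pics/sd.png',np.hstack(out))
```

```text
tcp [517.3  86.4 152.3] t 11.55 j6 [ 0.17  0.31 -0.29  0.98  0.    0.14] yaw_y 1.598 F [-0.31  0.01 -1.09] w 0.175 gf 60.226444602012634 
 shift [ 0.13 -0.04  0.43] turn -0.00284744428152095
scene [('hook_seat', array([164.8, 248.2])), ('large_weight_eye', array([165.6, 246.6]))]
wrist [('hook_seat', array([279.1, 255.8])), ('large_weight_eye', array([279.8, 254.5]))]
```

View pics/sd.png

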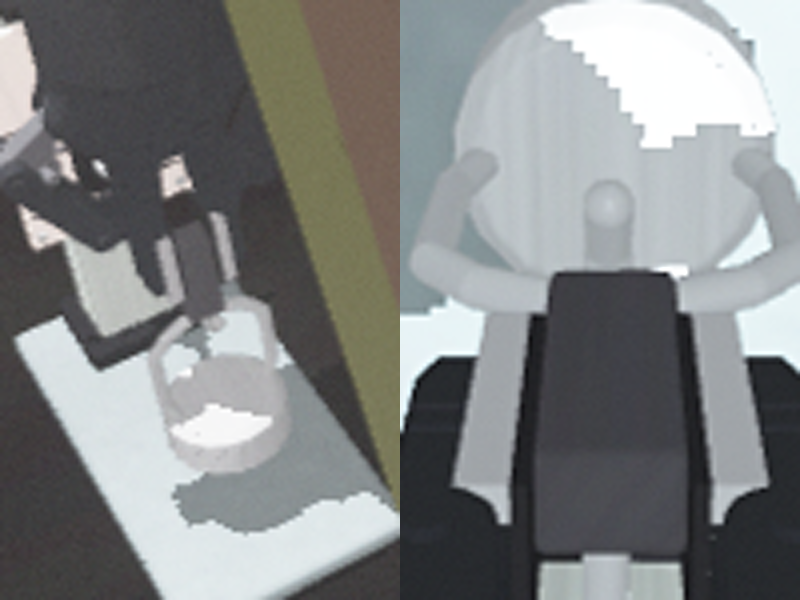

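send_rows(
  motion=[-1, 0, 0, 0.1, 0, -1, 0, 0, 0.25, 0, -1, 0, 0, 0.4, 0, -1, 0, 0, 0.4, 0, -1, 0, 0, 0.4, 0],
  grip_force=30,
)

```text
t: 12.35
tcp_pos: [517.3, 86.4, 148.3]
eef_rot: [-0.043, 3.141, 0.0]
contact_force: [0.7, -0.1, 0.1]
gripper_width: 0.176
grasp_force: 60.3
```

send_rows(
  motion=[-1, 0, 0, 0, 0, -1, 0, 0, 0, 0],
)

```text
t: 12.55
tcp_pos: [517.3, 86.4, 148.4]
eef_rot: [-0.043, 3.141, 0.0]
contact_force: [-0.3, -0.4, 0.1]
gripper_width: 0.174
grasp_force: 60.3
```

send_rows(
  motion=[-0.5, 0, 0, 0, 0, -0.3, 0, 0, 0, 0, 0, 0, 0, 0, 0, 0.3, 0, 0, 0, 0, 0.3, 0, 0, 0, 0],
)

```text
t: 13.05
tcp_pos: [517.2, 86.4, 148.3]
eef_rot: [0.043, -3.141, -0.0]
contact_force: [0.3, 1.1, -0.4]
gripper_width: 0.649
grasp_force: 0.0
```

send_rows(
  motion=[0.5, 0, 0, 0, 0, 0.5, 0, 0, 0, 0, 0.5, 0, 0, -1.5, 0, 0.5, 0, 0, -4, 0, 0.5, 0, 0, -7, 0],
)

```text
t: 13.55
tcp_pos: [516.2, 86.2, 218.1]
eef_rot: [0.043, -3.139, 0.001]
contact_force: [0.6, 0.1, -0.4]
gripper_width: 0.748
grasp_force: 0.0
```

send_rows(
  motion=[0.5, 2, 0, -3, 0, 0.5, 5, 0, -5, 0, 0.5, 8, 0, -5, 0, 0.5, 11, 0, -5, 0, 0.5, 11, 0, -5, 0],
)

```text
t: 14.05
tcp_pos: [403.3, 83.0, 268.6]
eef_rot: [0.044, -3.139, 0.0]
contact_force: [0.8, 0.2, -0.2]
gripper_width: 0.752
grasp_force: 0.0
```

send_rows(
  motion=[0.5, 0, 0, 0, 0, 0.5, 0, 0, 0, 0, 0.5, 0, 0, 0, 0, 0.5, 0, 0, 0, 0, 0.5, 0, 0, 0, 0],
)

```text
t: 14.55
tcp_pos: [407.7, 83.4, 268.0]
eef_rot: [0.042, -3.141, 0.0]
contact_force: [0.6, -0.6, -0.8]
gripper_width: 0.748
grasp_force: 0.0
```

Run:
```python
from h import *
go([516,86,148],np.pi/2+.03)
for k in range(2):
  for n in('scene','wrist'):
    c=shot(n,n+f'_e{k}.png')
    print(n,[(q,np.round(e['point'],1)) for q in('hook_seat','large_weight_eye') for e in place_of(n,q)[:1]])
```

```text
tcp [407.7  83.4 268. ] t 14.55 j6 [ 0.2   0.06 -0.29  1.22  0.    0.17] yaw_y 1.598 F [ 0.6  -0.56 -0.85] w 0.748 gf 0.0 
 shift [-10.84  -0.03  12.  ] turn -0.0029927500756867786
scene [('hook_seat', array([166.6, 249.5])), ('large_weight_eye', array([168.6, 245.7]))]
wrist [('hook_seat', array([278.2, 306. ])), ('large_weight_eye', array([279.5, 304.2]))]
scene [('hook_seat', array([168.4, 246.7])), ('large_weight_eye', array([166.4, 246.5]))]
wrist [('hook_seat', array([278.5, 306.6])), ('large_weight_eye', array([277.5, 303.9]))]
```

View pics/wrist_e1.png

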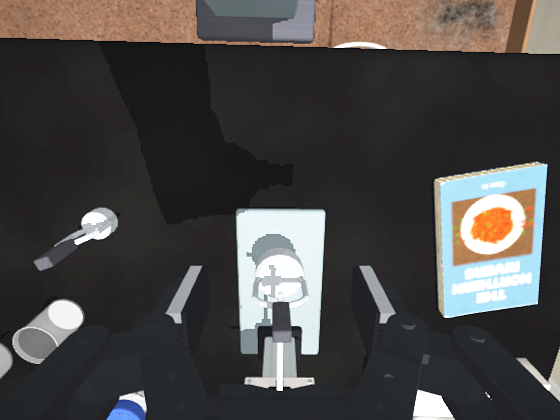

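The large weight hangs on the hook, with its eye at about (279, 304) on the seat. The small weight still stands at (98, 223). I'll let it settle, then compare frames.

send_rows(
  motion=[0.5, 0, 0, 0, 0, 0.5, 0, 0, 0, 0, 0.5, 0, 0, 0, 0, 0.5, 0, 0, 0, 0, 0.5, 0, 0, 0, 0],
)

```text
t: 15.65
tcp_pos: [407.2, 83.4, 268.3]
eef_rot: [0.043, -3.141, 0.0]
contact_force: [-0.0, -0.4, 0.7]
gripper_width: 0.749
grasp_force: 0.0
```

send_rows(
  motion=[0.5, 0, 0, 0, 0, 0.5, 0, 0, 0, 0, 0.5, 0, 0, 0, 0, 0.5, 0, 0, 0, 0, 0.5, 0, 0, 0, 0],
)

```text
t: 16.15
tcp_pos: [407.2, 83.4, 268.3]
eef_rot: [0.043, -3.141, 0.0]
contact_force: [-0.1, -0.7, 1.0]
gripper_width: 0.75
grasp_force: 0.0
```

send_rows(
  motion=[0.5, 0, 0, 0, 0, 0.5, 0, 0, 0, 0, 0.5, 0, 0, 0, 0, 0.5, 0, 0, 0, 0, 0.5, 0, 0, 0, 0],
)

```text
t: 16.65
tcp_pos: [407.2, 83.4, 268.3]
eef_rot: [0.043, -3.141, 0.0]
contact_force: [-0.7, 0.1, -0.5]
gripper_width: 0.748
grasp_force: 0.0
```

send_rows(
  motion=[0.5, 0, 0, 0, 0, 0.5, 0, 0, 0, 0, 0.5, 0, 0, 0, 0, 0.5, 0, 0, 0, 0, 0.5, 0, 0, 0, 0],
)

```text
t: 17.15
tcp_pos: [407.2, 83.4, 268.3]
eef_rot: [0.043, -3.141, 0.0]
contact_force: [0.2, -0.5, 0.1]
gripper_width: 0.752
grasp_force: 0.0
```

Run:
```python
from h import *
f=[cv2.imread('pics/wrist_e1.png')[240:350,235:325].astype(int)]
for k in range(5):
    shot('wrist',f'f{k}.png'); f.append(cv2.imread(f'pics/f{k}.png')[240:350,235:325].astype(int))
print([ (round(abs(f[i+1]-f[i]).mean(),2),int((abs(f[i+1]-f[i]).max(2)>50).sum())) for i in range(5)])
```

```text
[(np.float64(0.7), 4), (np.float64(0.61), 0), (np.float64(0.6), 0), (np.float64(0.6), 0), (np.float64(0.61), 0)]
```

Still.

```bash
python3 -c "
from workcell import arm
print(arm.hand_in())"
```

```text
the job is handed in; nothing more can be done
None
```

The large weight hangs still by its eye in the hook's dip, released only after the hook carried its weight; the small weight was left standing, and the job was handed in at about 17 s, with no verdict shown.

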